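Clamp the rotor hub and hold its snap ring open at the groove

TASK

Push the toggle clamp's handle all the way down over centre so that its foot locks the rotor hub into the jig. Then take the ring pliers from their stand by the two grips, squeezing them fully so that the snap ring on their tips is spread open, and with the pliers upright slide the open ring gently down over the shaft stub until it is level with the groove (it may just rest on the shoulder under it). Finish still holding the pliers squeezed and the ring spread there, without letting go, and leave everything else on the bench undisturbed.

Things in the scene. Friction and masses are not known exactly. Their poses are not given: they have to be found in the camera images.
- jig: fixed aluminium base plate of the jig, 140 (x) x 232 (y) x 12 mm, with four low dark blocks round the hub and a toggle clamp at its +y end. Origin: on the work surface under the nest centre (the plate runs from y -72 to +160 mm); z up. The clamp's arm and handle swing in its y-z plane, x = 0
- clamp_hinge (a point): pivot of the clamp handle, fixed to the jig at (0, 104, 56) mm in the jig's frame; steel side cheeks reach to 63 mm above the work surface here. Its axes are the jig's: +y points along the handle when it is down
- clamp_handle (a joint): angle of the clamp handle, rad: 0 = open, as at the start, the handle rising outward (to the jig's +y) 63 degrees above level; it grows as the handle is pushed outward and down; dead centre at 0.93, locked on its stop at 1.05 (3 degrees above level). Light to move (under 8 N at the grip), stays where it is left, snaps on past dead centre. The arm swings down onto the hub's rim as the handle goes down
- handle_grip (a point): middle of the clamp handle's black grip, 73 mm from the pivot; the grip is 62 mm long (42 to 104 mm from the pivot), 16 wide, 14 thick; the point's y axis points outward along the handle, z out of its upper face, the one to push
- clamp_foot: rubber foot under the end of the clamp arm, 16 mm diameter, spring loaded; comes down on the hub's rim 44 mm from the shaft axis, on the jig's +y side; the lowered arm reaches in to 38 mm from the shaft axis and up to 61 mm above the work surface
- hub: steel rotor hub, loose in the jig's nest, turned round a vertical axis: flange 104 mm diameter x 12, shoulder 60 mm diameter up to 34 mm, groove from 34 to 41 mm, shaft of 40 mm diameter up to 54 mm, then a taper to 26 mm diameter at its top at 68 mm. Origin: centre of its underside, 12 mm above the work surface; z up
- hub_groove (a point): on the hub's axis at mid groove, 37.5 mm above the hub's underside. The shoulder face is 3.5 mm under this point, the shaft's top 30.5 mm above it
- shaft_top (a point): centre of the top of the shaft stub
- stand: fixed aluminium pliers stand, block 110 (x) x 90 (y) x 20 mm with a 9 mm high round spigot inside the ring and a back post at -x whose two prongs (up to 116 mm above the work surface) flank the pivot pin. Lift the pliers straight up at least 100 mm to clear it. Origin: underside centre
- pliers: ring pliers standing upright in the stand, tips down, 150 mm high, 0.2 kg, with the snap ring captive on the tips and lying level. Origin: between the tips at the ring's underside; z up to the grips, y across the two levers, x from the tips towards the ring. Pivot at z 84 mm. The ring is 4 mm thick; it lies on the +x side and reaches to x = 51 mm, and to y = +/-24 mm (spread: +/-33 mm)
- pliers_grip (a point): midway between the two black grips of the pliers, at z 132 mm of the pliers, axes as the pliers'. Each grip is 36 mm long (z 114 to 150) and 18 mm wide in x; over the outside of the two, measured along y, 55 mm at rest here (60 mm at the top) and 34 mm when fully squeezed on the stop. Squeeze along y; a spring resists with about 4 to 9 N a side, and any firmer grip stays on the stop
- lever_l (a joint): squeeze of the pliers, rad: 0 at rest, 0.20 fully squeezed (both levers move together). At rest the ring's bore, 38.4 mm, is too small for the shaft; fully squeezed it clears the 40 mm shaft by about 2.5 mm all round
- ring_bore (a point): middle of the ring's opening when fully spread, at half the ring's thickness; 24 mm ahead (+x) of the pliers' z axis and 2 mm above the pliers' origin, axes as the pliers'. Must end on the hub's axis, level with hub_groove
- timer: bystander: bench timer, 68x68x20 mm; origin at its underside
- specimen_cup: bystander: lidded specimen cup, 72 dia x 76 high mm; origin at its underside
- forceps: bystander: steel forceps lying flat, 125 long mm; origin at its underside
- tape_roll: bystander: roll of tape, 98 dia x 25 mm; origin at its underside
Mind the look-alikes: they are no part of the job. What is shaped like the pliers but orange is not meant.

How it is judged:
On the way, in this order (a step that is already met when the one before it is completed fails the run):
1. the clamp is locked over centre with its foot pressing on the hub (value of joint clamp_handle above 1 rad and contact force between clamp_foot and hub above 3 N), for 0.3 s.
2. the pliers are lifted clear of the stand, squeezed, with the ring spread (value of joint lever_l above 0.17 rad and contact force between the fingers and pliers above 5 N and z of pliers in the frame of stand above 0.05 m), for 0.2 s.
3. the spread ring is round the shaft stub, above the groove (value of joint lever_l above 0.17 rad and contact force between the fingers and pliers above 5 N and horizontal distance between ring_bore and hub_groove below 0.006 m and z of ring_bore in the frame of hub_groove between 0.004 and 0.027 m), for 0.05 s.
At the end, for the whole second after the job is handed in: Handle past 1.0 rad, foot pressing the hub (3 N), hub within 6 mm; pliers in the fingers (5 N), upright within 8 deg, squeezed past 0.17 rad, still; ring_bore within 6 mm of the hub axis, 4 mm below to 2.5 mm above mid groove; under 25 N on the hub (all of step 1 and value of joint lever_l above 0.17 rad and contact force between the fingers and pliers above 5 N and angle between pliers's own z axis and vertical below 0.14 rad and horizontal distance between ring_bore and hub_groove below 0.006 m and z of ring_bore in the frame of hub_groove between -0.004 and 0.0025 m and contact force between pliers and hub below 25 N and linear speed of pliers below 0.02 m/s and distance of hub from where it was at the start of the episode below 0.006 m); the arm keeps its last pose, push and grip.
It fails at once if the pliers or ring are forced onto the hub (over 50 N) (contact force between pliers and hub above 50 N).
It fails at once if a bystander is pushed more than 3 cm (distance of any of timer, specimen_cup, forceps, tape_roll from where it was at the start of the episode above 0.03 m).
It also fails if it takes over 54 s, if anything falls off the work surface, if the arm or the gripper's body presses on something with over 40 N, if the wrist force passes 120 N, or if a joint passes its speed limit or range.

ROBOT

A 6-joint arm with a two-finger parallel gripper is mounted at the origin on a cart in front of the work surface, level with it; the furniture and walls round the work are solid. World frame = base frame: x ahead of the robot, y to its left, z up, the work surface at z = 0. Lengths are in m, angles in rad, forces in N, time in s.
With the tool pointing down it reaches from about 0.35 to 0.85 m from the base axis. Payload 8.1 kg.
Tool frame: the origin (TCP) lies between the finger pads; the fingertips stand 14 mm ahead of it and the grasp point (between the pads) lies 5 mm behind it; z points along the fingers, y is the line along which they close (so a half turn about z gives the same grasp; the last joint's range is limited). The gripper opens to 93 mm and grips with 3 to 60 N. Pads are 15 mm wide; open, the fingers measure 128 mm over their backs; the gripper's body (75 mm by 188 mm) begins 65 mm behind the grasp point.
Start: joints at [1.019, 0.13, 1.488, -0, 1.523, -0.085], TCP at [0.27, 0.536, 0.233] pointing down, gripper open.
Joint ranges: [-2.96, 2.96], [-0.89, 2.26], [0.02, 2.5], [-1.34, 4.48], [0, 2.73], [-2.66, 2.66]. Speed limits (rad/s): [2.39, 2.39, 2.79, 3.14, 3.14, 3.14].

INTERFACE

Orientations are given as a rotation vector (axis times angle).
In Python, from plant import robot gives the robot as it stands.
- The arm moves only by the tool arm_command, never from a script. Its argument "targets" is a list of rows, each an object of numbers: "x", "y", "z": the shift along the world's x, y, z in units of 500 mm (1.0 is 500 mm); "rx", "ry", "rz": the turn, a rotation vector about the world's x, y, z in units of 2 rad (1.0 is 2 rad); "claw": the closure in counts, from 0 (fully open) to 255 (shut). In form: [{"x": .., "y": .., "z": .., "rx": .., "ry": .., "rz": .., "claw": ..}, ...]. A call has 1 to 10 rows; each row is the pose to reach, as a shift and turn from the pose commanded when the call began; what a row does not reach only later rows make up. A row lasts 1/12 s, in which the tool goes at most 41.7 mm and 7.16 degrees, less where a joint would pass 70% of its speed; a pose out of reach is approached as far as the arm can. A call with a number of a shift or a turn outside -1 to 1 is refused whole. A call with a gripper value outside its range is refused whole. The fingers move at their own pace and stop on an object; "squeeze" is the grip in N (left out, the last holds). Time passes only in rows, so rows that repeat a pose let the fingers close. It gives the time, the measured TCP pose, the force, the opening and the grip force at its end, in the units of the state.
- robot.read_state(): the state, without advancing time (a new reading comes with each control period).
- robot.read_camera(name): name is "scene" or "top"; returns (picture, depth): 384x512x3 uint8, red, green, blue; 384x512 float32, m along the optical axis (not along the pixel's ray), 0 where there is no reading.
- robot.get_calibration(name): a dict with "intrinsics" (3x3 intrinsics, pixels), "origin" and "orientation" of the camera in the world. Camera axes: x right, y up, looking along -z (the intrinsics and any distortion apply to the point x, -y, -z); pixel columns grow to the right and rows downward; lengths in m; the calibration is good to about 2 mm. A picture is of the moment at which its call begins. get_calibration takes no time and is no camera call.
- robot.close_job(): hands the job in; it is judged then, once.
The state is a dict: "t": time; "q": joint angles; "dq": joint speeds; "joint_torque": joint torques, N m; "tool_pos": TCP position; "orientation": TCP orientation; "force": force on the tool from outside, world axes, zero at the start; "wrist_torque": the same for the moment, N m; "opening": finger opening in m; "gripper_force": force on a finger pad.
Only numpy, scipy, OpenCV 4.12 (cv2) and the standard library are available. Lean on these libraries where they do the work, as an engineer would, in place of code of your own. Each camera call takes 0.05 s, during which the arm holds its last target. There are 200 camera calls.

## Working session

There is one attempt and no reset: what is moved stays moved. The work goes in short steps, Python scripts to look and compute and a tool call to move; the robot and the scene stay as the last step left them, time stands still between calls to the robot, and variables do not carry over. Pictures are saved under pics/ and viewed, at most 10 in all, crops included, and the job is handed in when it is done.

Besides the shell and the picture viewer there is one more tool, called after ">>>" as name(argument=value, ...), one argument or row to a line, values as JSON. arm_command: Moves the arm, as the interface text tells. Shifts and turns lie within -1 to 1; 1 stands for 500 mm of shift or 2 rad of turn. Its arguments: {"type":"object","properties":{"targets":{"type":"array","items":{"type":"object","properties":{"x":{"type":"number","minimum":-1,"maximum":1},"y":{"type":"number","minimum":-1,"maximum":1},"z":{"type":"number","minimum":-1,"maximum":1},"rx":{"type":"number","minimum":-1,"maximum":1},"ry":{"type":"number","minimum":-1,"maximum":1},"rz":{"type":"number","minimum":-1,"maximum":1},"claw":{"type":"number"}}}},"squeeze":{"type":"number"}},"required":["targets"]}

```bash
mkdir -p pics; cat > h.py <<'E'
import numpy as np, cv2
from plant import robot
from scipy.spatial.transform import Rotation as R
def snap(n,f):
    im,d=robot.read_camera(n); cv2.imwrite('pics/%s.png'%f,im[:,:,::-1]); np.save('pics/%s.npy'%f,d); return im,d
def cal(n):
    c=robot.get_calibration(n); o=np.array(c['orientation'],float)
    M=o if o.shape==(3,3) else R.from_rotvec(o).as_matrix()
    return np.array(c['intrinsics']),np.array(c['origin']),M,c
def cloud(n,d):
    K,p,M,c=cal(n); v,u=np.mgrid[:d.shape[0],:d.shape[1]]
    P=np.stack([(u-K[0,2])/K[0,0]*d,-(v-K[1,2])/K[1,1]*d,-d],-1); return P@M.T+p
E
python3 - <<'E'
from h import *
for n in('top','scene'):
    snap(n,n+'0'); print(cal(n)[3])
print(robot.read_state())
a=np.hstack([cv2.imread('pics/top0.png'),cv2.imread('pics/scene0.png')])
E
```

```text
{'intrinsics': array([[391.51432279,   0.        , 253.75844802],
       [  0.        , 391.51432279, 199.12335062],
       [  0.        ,   0.        ,   1.        ]]), 'origin': array([ 0.42314299, -0.15485904,  1.33571702]), 'orientation': array([ 0.06444037, -0.04517416, -1.58559765])}
{'intrinsics': array([[387.1697995 ,   0.        , 254.29511245],
       [  0.        , 387.1697995 , 192.38930073],
       [  0.        ,   0.        ,   1.        ]]), 'origin': array([-0.08596232, -0.68207183,  0.9107121 ]), 'orientation': array([ 0.75652794, -0.34449023, -0.83738942])}
{'t': 0.1, 'q': array([ 1.01860258e+00,  1.31106281e-01,  1.48916702e+00, -1.41107956e-05,
        1.52300762e+00, -8.53811948e-02]), 'dq': array([ 7.64852084e-04, -1.93606832e-03, -8.51620854e-04,  3.40401439e-04,
       -5.08644275e-04, -6.13990196e-05]), 'joint_torque': array([ 1.04363338e-03, -5.61336565e+01, -4.93100595e+01,  7.69380759e-02,
        2.90670712e-02, -7.45063608e-05]), 'tool_pos': array([0.26973944, 0.53539453, 0.23168185]), 'orientation': array([-7.26507103e-01, -3.05590334e+00,  2.52482979e-03]), 'force': array([-0.67201522,  0.21466641, -0.56772211]), 'wrist_torque': array([ 0.04596217,  0.00144095, -0.01188285]), 'gripper_force': 0.0, 'opening': 0.09283324120117742}
```

```bash
ls
```

```text
h.py
pics
```

View pics/top0.png

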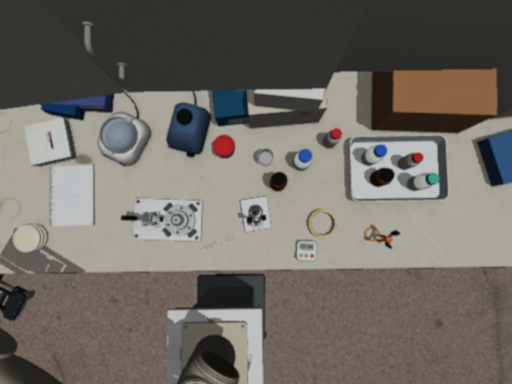

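View pics/scene0.png

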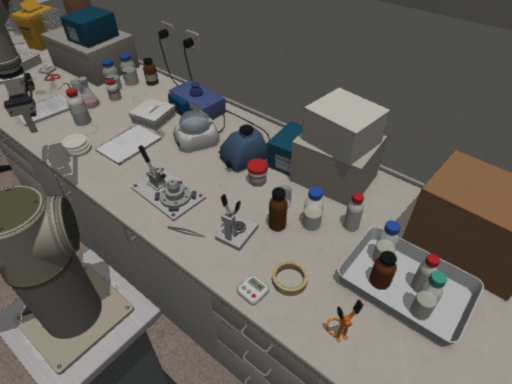

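The top view shows the jig at about (168,219) with its clamp at the left (+y), and the stand with the pliers at (256,214). The pliers candidates are the grey, black-gripped ones at (256,214) and the orange ones at (380,236). The stand-held grey ones fit the description; the orange ones are the look-alike. I'll confirm this in an enlarged crop.

```bash
python3 - <<'E'
from h import *
a=cv2.imread('pics/top0.png')[185:250,115:280]; b=cv2.imread('pics/scene0.png')[140:250,125:265]
a=cv2.resize(a,None,fx=4.8,fy=4.8,interpolation=cv2.INTER_CUBIC)
b=cv2.resize(b,None,fx=5,fy=5,interpolation=cv2.INTER_CUBIC)
cv2.imwrite('pics/topc.png',a);cv2.imwrite('pics/scenec.png',b)
# clouds per region
for n,(r0,r1,c0,c1) in {'top':(185,250,115,280)}.items():
    d=np.load('pics/%s0.npy'%n); P=cloud(n,d)
    for (u,v) in [(168,219),(179,219),(256,214),(245,230),(225,205),(140,240)]: print(n,u,v,P[v,u].round(4))
E
```

```text
top 168 219 [0.4526 0.1501 0.0209]
top 179 219 [0.4507 0.1013 0.0784]
top 256 214 [ 0.4644 -0.1463  0.0332]
top 245 230 [ 0.4118 -0.1086  0.0235]
top 225 205 [ 0.4975 -0.0411  0.0065]
top 140 240 [ 0.383   0.2507 -0.0004]
```

View pics/topc.png

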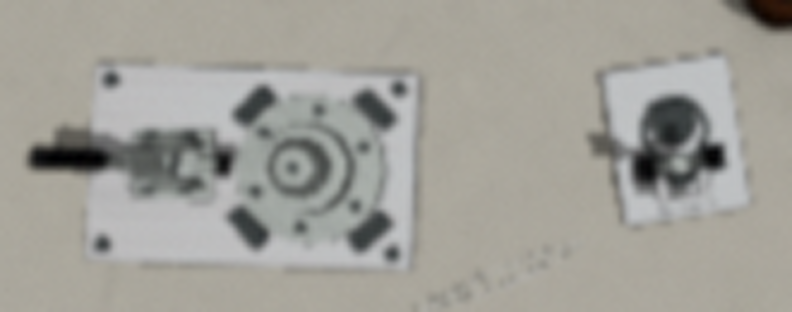

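View pics/scenec.png

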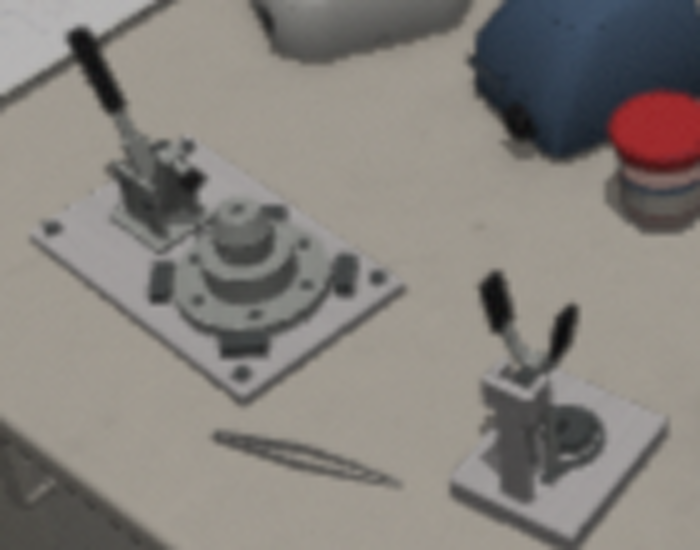

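The crops confirm the target: black-gripped grey pliers in the stand, with grips at top-crop (645,168) and (712,157) and the ring ahead at (672,120). Jig plate corners are at (97,63), (418,73), (410,270) and (87,262). Stand corners are at (604,70), (724,50), (748,206) and (626,227). The handle is at the jig's left end and its grip spans (30,157) to (105,157).

```bash
cat >> h.py <<'E'
def ray(n,u,v,z):
    K,p,M,c=cal(n); r=M@np.array([(u-K[0,2])/K[0,0],-(v-K[1,2])/K[1,1],-1]); return p+r*(z-p[2])/r[2]
def proj(n,X):
    K,p,M,c=cal(n); q=(np.asarray(X)-p)@M; return np.stack([K[0,2]+K[0,0]*q[...,0]/-q[...,2],K[1,2]-K[1,1]*q[...,1]/-q[...,2]],-1)
E
python3 - <<'E'
from h import *
f=lambda U,V,s=4.8,a=115,b=185:((U+.5)/s-.5+a,(V+.5)/s-.5+b)
J=np.array([ray('top',*f(*c),.012) for c in[(97,63),(418,73),(410,270),(87,262)]])
S=np.array([ray('top',*f(*c),.02) for c in[(604,70),(724,50),(748,206),(626,227)]])
for n,C in(('jig',J),('stand',S)):
    print(n,C[:,:2].round(4).tolist(),C.mean(0).round(4),[np.linalg.norm(C[i]-C[i-1]).round(4) for i in range(4)])
    e=[C[0]-C[1],C[3]-C[2]]; print('yaw y-edges',[np.degrees(np.arctan2(-x[0],x[1])).round(2) for x in e], 'x-edges',[np.degrees(np.arctan2(x[1],x[0])).round(2) for x in (C[0]-C[3],C[1]-C[2])])
d=np.load('pics/top0.npy');P=cloud('top',d)
# cloud-based: hub shoulder/shaft, grips
def reg(c,r,z0,z1):
    m=(np.linalg.norm(P[...,:2]-np.array(c),axis=-1)<r)&(P[...,2]>z0)&(P[...,2]<z1);q=P[m];return q
q=reg((.45,.1),.045,.07,.09);print('shaft',len(q),q.mean(0).round(4),q.max(0).round(4),q.min(0).round(4))
q=reg((.45,.1),.065,.018,.032);print('flange',len(q),q.max(0).round(4),q.min(0).round(4),np.median(q[:,2]))
q=reg((.45,.24),.12,.07,.25);print('handle');print(q[np.argsort(q[:,2])].round(3)[::4].tolist())
q=reg((.45,-.15),.07,.12,.3);print('grips');print(q[np.argsort(q[:,1])].round(3).tolist())
ds=np.load('pics/scene0.npy');Q=cloud('scene',ds)
for nm,c,r,z0,z1 in [('shaft',(.45,.1),.045,.07,.095),('grips',(.45,-.15),.09,.12,.3),('handle',(.45,.24),.12,.08,.25)]:
    m=(np.linalg.norm(Q[...,:2]-np.array(c),axis=-1)<r)&(Q[...,2]>z0)&(Q[...,2]<z1);q=Q[m]
    print('scene',nm,len(q),q.mean(0).round(4),q.min(0).round(4),q.max(0).round(4))
E
```

```text
jig [[0.5268, 0.2654], [0.5161, 0.0375], [0.3775, 0.0439], [0.3864, 0.2716]] [0.4517 0.1546 0.012 ] [np.float64(0.1405), np.float64(0.2282), np.float64(0.1387), np.float64(0.2279)]
yaw y-edges [np.float64(-2.7), np.float64(-2.25)] x-edges [np.float64(-2.53), np.float64(-2.66)]
stand [[0.5155, -0.0945], [0.5283, -0.179], [0.4188, -0.1939], [0.4055, -0.1085]] [ 0.467 -0.144  0.02 ] [np.float64(0.111), np.float64(0.0854), np.float64(0.1105), np.float64(0.0864)]
yaw y-edges [np.float64(8.57), np.float64(8.88)] x-edges [np.float64(7.23), np.float64(7.74)]
shaft 102 [0.4477 0.1109 0.0785] [0.4671 0.1289 0.0863] [0.4284 0.0954 0.07  ]
flange 590 [0.5124 0.1635 0.0319] [0.3885 0.0423 0.0181] 0.02508573119137636
handle
[[0.455, 0.129, 0.07], [0.456, 0.219, 0.072], [0.453, 0.219, 0.074], [0.456, 0.225, 0.076], [0.448, 0.127, 0.077], [0.449, 0.221, 0.079], [0.451, 0.127, 0.08], [0.448, 0.12, 0.081], [0.449, 0.223, 0.082], [0.452, 0.171, 0.082], [0.451, 0.155, 0.082], [0.454, 0.123, 0.083], [0.452, 0.161, 0.084], [0.445, 0.161, 0.085], [0.455, 0.158, 0.085], [0.448, 0.164, 0.087], [0.452, 0.176,
[... 1899 characters left out ...]
129, 0.151], [0.449, -0.129, 0.146], [0.446, -0.129, 0.147], [0.443, -0.126, 0.168], [0.446, -0.126, 0.163], [0.437, -0.126, 0.166], [0.44, -0.126, 0.163], [0.449, -0.126, 0.157], [0.443, -0.123, 0.169], [0.449, -0.123, 0.165], [0.446, -0.123, 0.165], [0.44, -0.123, 0.167], [0.434, -0.123, 0.167], [0.437, -0.123, 0.163], [0.449, -0.12, 0.168], [0.443, -0.12, 0.168], [0.44, -0.12, 0.167], [0.446, -0.12, 0.165], [0.437, -0.12, 0.165]]
scene shaft 78 [0.4462 0.1063 0.0774] [0.4308 0.0895 0.0701] [0.4651 0.1231 0.0835]
scene grips 129 [ 0.4441 -0.1452  0.1485] [ 0.4336 -0.1773  0.1202] [ 0.4583 -0.1175  0.1681]
scene handle 154 [0.4532 0.2197 0.1091] [0.4432 0.121  0.0806] [0.4622 0.2671 0.1509]
```

>>> arm_command(
  targets=[
    {"x": 0.07, "y": -0.12, "z": 0, "rz": 0.05, "claw": 255},
    {"x": 0.14, "y": -0.25, "z": 0, "rz": 0.1, "claw": 255},
    {"x": 0.2, "y": -0.36, "z": 0, "rz": 0.15, "claw": 255},
    {"x": 0.26, "y": -0.46, "z": 0, "rz": 0.21, "claw": 255},
    {"x": 0.32, "y": -0.57, "z": -0.02, "rz": 0.21, "claw": 255},
    {"x": 0.372, "y": -0.657, "z": -0.04, "rz": 0.21, "claw": 255},
    {"x": 0.372, "y": -0.657, "z": -0.1, "rz": 0.21, "claw": 255},
    {"x": 0.372, "y": -0.657, "z": -0.1, "rz": 0.21, "claw": 255},
    {"x": 0.372, "y": -0.657, "z": -0.1, "rz": 0.21, "claw": 255},
  ],
  squeeze=20,
)

```text
schema error: expected keys x, y, z, rx, ry, rz, claw
```

>>> arm_command(
  targets=[
    {"x": 0.07, "y": -0.12, "z": 0, "rx": 0, "ry": 0, "rz": 0.05, "claw": 255},
    {"x": 0.14, "y": -0.25, "z": 0, "rx": 0, "ry": 0, "rz": 0.1, "claw": 255},
    {"x": 0.2, "y": -0.36, "z": 0, "rx": 0, "ry": 0, "rz": 0.15, "claw": 255},
    {"x": 0.26, "y": -0.46, "z": 0, "rx": 0, "ry": 0, "rz": 0.21, "claw": 255},
    {"x": 0.32, "y": -0.57, "z": -0.02, "rx": 0, "ry": 0, "rz": 0.21, "claw": 255},
    {"x": 0.372, "y": -0.657, "z": -0.04, "rx": 0, "ry": 0, "rz": 0.21, "claw": 255},
    {"x": 0.372, "y": -0.657, "z": -0.1, "rx": 0, "ry": 0, "rz": 0.21, "claw": 255},
    {"x": 0.372, "y": -0.657, "z": -0.1, "rx": 0, "ry": 0, "rz": 0.21, "claw": 255},
    {"x": 0.372, "y": -0.657, "z": -0.1, "rx": 0, "ry": 0, "rz": 0.21, "claw": 255},
    {"x": 0.372, "y": -0.657, "z": -0.1, "rx": 0, "ry": 0, "rz": 0.21, "claw": 255},
  ],
  squeeze=20,
)

```text
t: 0.93
tool_pos: [0.4567, 0.2026, 0.1801]
orientation: [-0.078, -3.138, 0.004]
force: [-0.0, -0.6, -0.4]
opening: 0.0305
gripper_force: 0.0
```

>>> arm_command(
  targets=[
    {"x": 0, "y": -0.01, "z": -0.06, "rx": 0, "ry": 0, "rz": 0, "claw": 255},
    {"x": 0, "y": -0.01, "z": -0.086, "rx": 0, "ry": 0, "rz": 0, "claw": 255},
    {"x": 0, "y": 0.01, "z": -0.086, "rx": 0, "ry": 0, "rz": 0, "claw": 255},
    {"x": 0, "y": 0.035, "z": -0.086, "rx": 0, "ry": 0, "rz": 0, "claw": 255},
    {"x": 0.001, "y": 0.05, "z": -0.093, "rx": 0, "ry": 0, "rz": 0, "claw": 255},
    {"x": 0.001, "y": 0.065, "z": -0.102, "rx": 0, "ry": 0, "rz": 0, "claw": 255},
    {"x": 0.001, "y": 0.065, "z": -0.102, "rx": 0, "ry": 0, "rz": 0, "claw": 255},
  ],
)

```text
t: 1.52
tool_pos: [0.4566, 0.2422, 0.132]
orientation: [0.07, 3.14, 0.002]
force: [0.6, 0.6, 0.0]
opening: 0.0003
gripper_force: 0.0
```

```bash
python3 - <<'E'
from h import *
a,d=snap('scene','s1')
b=cv2.resize(a[140:215,125:225,::-1],None,fx=6,fy=6,interpolation=cv2.INTER_CUBIC);cv2.imwrite('pics/s1c.png',b)
s=robot.read_state();print(s['tool_pos'],s['force'],s['t'],s['opening'])
E
```

```text
[0.45641898 0.2413643  0.13193076] [0.1903149  0.44157885 0.28871706] 1.5667 0.0006353475208330765
```

View pics/s1c.png

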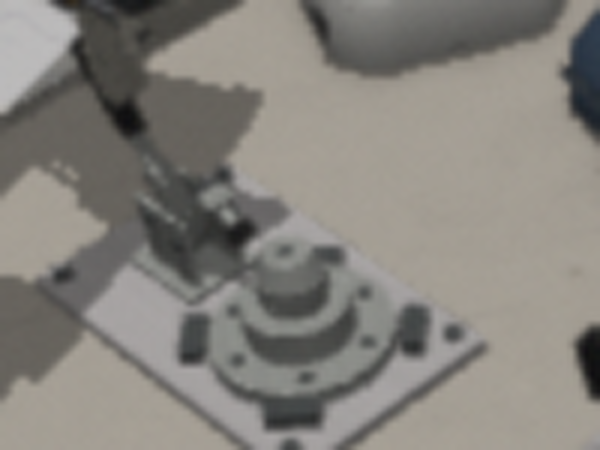

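The fingertips lie on the inner face of the grip at crop (115,80), and the handle is ready to be pushed further.

>>> arm_command(
  targets=[
    {"x": 0.001, "y": 0.02, "z": -0.017, "rx": 0, "ry": 0, "rz": 0, "claw": 255},
    {"x": 0.002, "y": 0.037, "z": -0.037, "rx": 0, "ry": 0, "rz": 0, "claw": 255},
    {"x": 0.003, "y": 0.05, "z": -0.06, "rx": 0, "ry": 0, "rz": 0, "claw": 255},
    {"x": 0.003, "y": 0.057, "z": -0.075, "rx": 0, "ry": 0, "rz": 0, "claw": 255},
    {"x": 0.003, "y": 0.06, "z": -0.09, "rx": 0, "ry": 0, "rz": 0, "claw": 255},
    {"x": 0.003, "y": 0.063, "z": -0.1, "rx": 0, "ry": 0, "rz": 0, "claw": 255},
    {"x": 0.003, "y": 0.063, "z": -0.104, "rx": 0, "ry": 0, "rz": 0, "claw": 255},
    {"x": 0.003, "y": 0.063, "z": -0.106, "rx": 0, "ry": 0, "rz": 0, "claw": 255},
    {"x": 0.003, "y": 0.063, "z": -0.106, "rx": 0, "ry": 0, "rz": 0, "claw": 255},
  ],
)

```text
t: 2.32
tool_pos: [0.4584, 0.2726, 0.08]
orientation: [0.073, 3.14, 0.003]
force: [-5.1, 1.1, 14.1]
opening: 0.0002
gripper_force: 6.8
```

```bash
python3 - <<'E'
from h import *
s=robot.read_state();print(s['tool_pos'],s['force'])
a,d=snap('scene','s2');Q=cloud('scene',d)
m=(abs(Q[...,0]-.455)<.014)&(Q[...,1]>.15)&(Q[...,1]<.33)&(Q[...,2]>.03)&(Q[...,2]<.12);q=Q[m]
for y in np.arange(.13,.33,.01):
    k=q[abs(q[:,1]-y)<.005]; print(y.round(3),len(k),k[:,2].max().round(3) if len(k) else '')
E
```

```text
[0.45841148 0.27260135 0.08002005] [-5.06775657  1.11150999 14.14349645]
0.13 0 
0.14 0 
0.15 18 0.066
0.16 12 0.063
0.17 9 0.059
0.18 19 0.066
0.19 20 0.065
0.2 17 0.065
0.21 18 0.063
0.22 19 0.067
0.23 9 0.065
0.24 7 0.064
0.25 11 0.107
0.26 51 0.119
0.27 24 0.116
0.28 24 0.119
0.29 9 0.111
0.3 5 0.069
0.31 9 0.069
0.32 0
```

>>> arm_command(
  targets=[
    {"x": 0, "y": 0, "z": 0.08, "rx": 0, "ry": 0, "rz": 0, "claw": 255},
    {"x": 0, "y": 0, "z": 0.16, "rx": 0, "ry": 0, "rz": 0, "claw": 200},
    {"x": 0, "y": -0.06, "z": 0.22, "rx": 0, "ry": 0, "rz": 0, "claw": 0},
    {"x": 0, "y": -0.13, "z": 0.26, "rx": 0, "ry": 0, "rz": 0, "claw": 0},
    {"x": 0, "y": -0.2, "z": 0.3, "rx": 0, "ry": 0, "rz": 0, "claw": 0},
    {"x": -0.005, "y": -0.28, "z": 0.3, "rx": 0, "ry": 0, "rz": 0.02, "claw": 0},
    {"x": -0.01, "y": -0.36, "z": 0.3, "rx": 0, "ry": 0, "rz": 0.04, "claw": 0},
    {"x": -0.015, "y": -0.44, "z": 0.3, "rx": 0, "ry": 0, "rz": 0.06, "claw": 0},
    {"x": -0.02, "y": -0.52, "z": 0.3, "rx": 0, "ry": 0, "rz": 0.08, "claw": 0},
    {"x": -0.023, "y": -0.6, "z": 0.3, "rx": 0, "ry": 0, "rz": 0.092, "claw": 0},
  ],
)

```text
t: 3.2
tool_pos: [0.4458, -0.0303, 0.2281]
orientation: [0.219, -3.134, -0.0]
force: [0.5, 0.0, 0.4]
opening: 0.0559
gripper_force: 0.0
```

>>> arm_command(
  targets=[
    {"x": 0, "y": -0.08, "z": 0, "rx": 0, "ry": 0, "rz": 0, "claw": 0},
    {"x": 0, "y": -0.15, "z": 0, "rx": 0, "ry": 0, "rz": 0, "claw": 0},
    {"x": 0, "y": -0.2, "z": 0, "rx": 0, "ry": 0, "rz": 0, "claw": 0},
    {"x": 0, "y": -0.238, "z": 0, "rx": 0, "ry": 0, "rz": 0, "claw": 0},
    {"x": 0, "y": -0.238, "z": 0, "rx": 0, "ry": 0, "rz": 0, "claw": 0},
    {"x": 0, "y": -0.238, "z": 0, "rx": 0, "ry": 0, "rz": 0, "claw": 0},
  ],
)

```text
t: 3.7
tool_pos: [0.4462, -0.1481, 0.2279]
orientation: [0.211, -3.133, -0.001]
force: [-0.3, 0.4, -0.8]
opening: 0.0921
gripper_force: 0.0
```

```bash
python3 - <<'E'
from h import *
s=robot.read_state();print(s['tool_pos'],s['orientation'],s['force'],s['opening'])
a,d=snap('scene','s3')
cv2.imwrite('pics/s3c.png',cv2.resize(a[110:260,125:285,::-1],None,fx=4,fy=4,interpolation=cv2.INTER_CUBIC))
E
```

```text
[ 0.44617179 -0.14812763  0.22785717] [ 2.11359468e-01 -3.13339398e+00 -1.35048369e-03] [-0.32206774  0.44793561 -0.80646804] 0.09205131749067302
```

View pics/s3c.png

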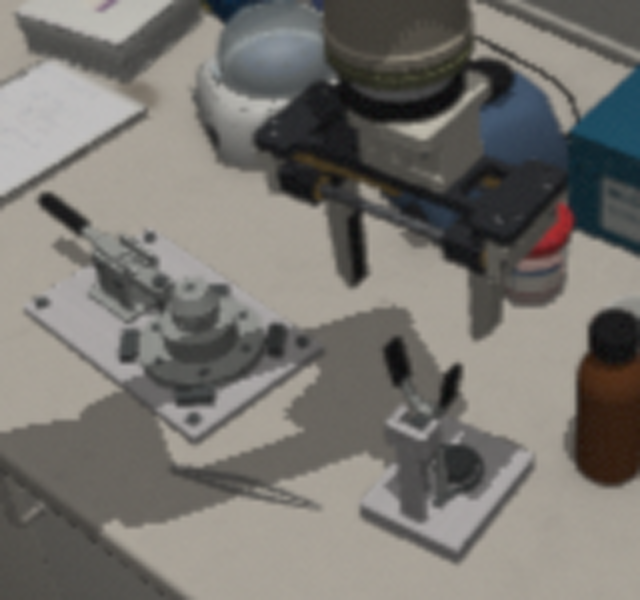

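The picture shows the clamp locked, with the arm level at (130,260) and the handle low at (65,210). The open fingers straddle the grips at (395,360) and (450,380) from above.

>>> arm_command(
  targets=[
    {"x": 0, "y": 0, "z": -0.06, "rx": 0, "ry": 0, "rz": 0, "claw": 0},
    {"x": 0, "y": 0, "z": -0.12, "rx": 0, "ry": 0, "rz": 0, "claw": 0},
    {"x": 0, "y": 0, "z": -0.15, "rx": 0, "ry": 0, "rz": 0, "claw": 0},
    {"x": 0, "y": 0, "z": -0.164, "rx": 0, "ry": 0, "rz": 0, "claw": 0},
    {"x": 0, "y": 0, "z": -0.164, "rx": 0, "ry": 0, "rz": 0, "claw": 255},
    {"x": 0, "y": 0, "z": -0.164, "rx": 0, "ry": 0, "rz": 0, "claw": 255},
    {"x": 0, "y": 0, "z": -0.164, "rx": 0, "ry": 0, "rz": 0, "claw": 255},
    {"x": 0, "y": 0, "z": -0.164, "rx": 0, "ry": 0, "rz": 0, "claw": 255},
    {"x": 0, "y": 0, "z": -0.164, "rx": 0, "ry": 0, "rz": 0, "claw": 255},
    {"x": 0, "y": 0, "z": -0.164, "rx": 0, "ry": 0, "rz": 0, "claw": 255},
  ],
  squeeze=30,
)

```text
t: 4.58
tool_pos: [0.447, -0.1479, 0.1476]
orientation: [-0.215, 3.133, -0.001]
force: [-2.4, -0.2, 9.3]
opening: 0.0574
gripper_force: 9.3
```

>>> arm_command(
  targets=[
    {"x": 0, "y": 0, "z": 0, "rx": 0, "ry": 0, "rz": 0, "claw": 255},
    {"x": 0, "y": 0, "z": 0, "rx": 0, "ry": 0, "rz": 0, "claw": 255},
    {"x": 0, "y": 0, "z": 0, "rx": 0, "ry": 0, "rz": 0, "claw": 255},
    {"x": 0, "y": 0, "z": 0, "rx": 0, "ry": 0, "rz": 0, "claw": 255},
  ],
)

```text
t: 4.92
tool_pos: [0.4483, -0.1478, 0.1508]
orientation: [-0.215, 3.13, -0.001]
force: [-7.2, 8.1, 25.1]
opening: 0.0339
gripper_force: 30.0
```

>>> arm_command(
  targets=[
    {"x": 0, "y": 0, "z": 0.01, "rx": 0, "ry": 0, "rz": 0, "claw": 255},
    {"x": 0, "y": 0, "z": 0.04, "rx": 0, "ry": 0, "rz": 0, "claw": 255},
    {"x": 0, "y": 0, "z": 0.08, "rx": 0, "ry": 0, "rz": 0, "claw": 255},
    {"x": 0, "y": 0, "z": 0.13, "rx": 0, "ry": 0, "rz": 0, "claw": 255},
    {"x": 0, "y": 0, "z": 0.18, "rx": 0, "ry": 0, "rz": 0, "claw": 255},
    {"x": 0, "y": 0, "z": 0.23, "rx": 0, "ry": 0, "rz": 0, "claw": 255},
    {"x": 0, "y": 0, "z": 0.27, "rx": 0, "ry": 0, "rz": 0, "claw": 255},
    {"x": 0, "y": 0, "z": 0.3, "rx": 0, "ry": 0, "rz": 0, "claw": 255},
    {"x": 0, "y": 0, "z": 0.3, "rx": 0, "ry": 0, "rz": 0, "claw": 255},
    {"x": 0, "y": 0, "z": 0.3, "rx": 0, "ry": 0, "rz": 0, "claw": 255},
  ],
)

```text
t: 5.75
tool_pos: [0.4469, -0.1479, 0.2971]
orientation: [-0.215, 3.133, -0.001]
force: [0.2, -0.5, -2.6]
opening: 0.033
gripper_force: 30.0
```

```bash
python3 - <<'E'
from h import *
s=robot.read_state();print(s['tool_pos'],s['orientation'],s['force'],s['opening'],s['gripper_force'])
a,d=snap('scene','s4');b,e=snap('top','t4')
cv2.imwrite('pics/s4c.png',cv2.resize(a[110:230,185:285,::-1],None,fx=5,fy=5,interpolation=cv2.INTER_CUBIC))
E
```

```text
[ 0.44686697 -0.14791503  0.29706646] [-2.14986766e-01  3.13280577e+00 -1.25114707e-03] [ 0.19840103 -0.53807999 -2.55361575] 0.03300193173086959 29.959879044326954
```

View pics/s4c.png

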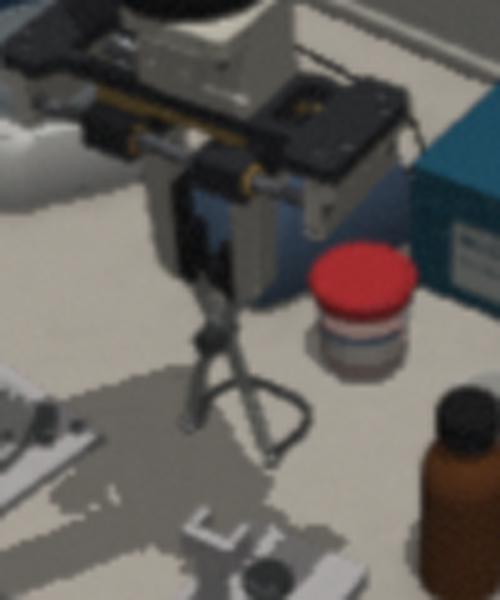

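The picture shows the pliers lifted upright, with the pivot at (212,338), the tips at (190,425) and (272,457), and the ring spread at (255,400). Next I'll fit the ring from depth.

```bash
cat > ring.py <<'E'
from h import *
def ringpts(f,c,zr,r=.06):
    Q=cloud('scene',np.load('pics/%s.npy'%f)); m=(np.linalg.norm(Q[...,:2]-np.array(c),axis=-1)<r)&(Q[...,2]>zr[0])&(Q[...,2]<zr[1]); return Q[m],np.argwhere(m)
E
python3 - <<'E'
from ring import *
q,ij=ringpts('s4',(.465,-.148),(.14,.27))
o=np.argsort(ij[:,0])
for k in o[::3]: print(ij[k][::-1],q[k].round(4))
E
```

```text
[227 169] [ 0.4474 -0.143   0.2696]
[226 170] [ 0.4433 -0.1433  0.2692]
[226 171] [ 0.4422 -0.1441  0.2669]
[229 171] [ 0.4514 -0.1457  0.2616]
[227 172] [ 0.4446 -0.145   0.2625]
[230 172] [ 0.4447 -0.1556  0.2681]
[226 173] [ 0.4407 -0.145   0.2617]
[229 173] [ 0.4434 -0.1532  0.2644]
[232 173] [ 0.4466 -0.1607  0.2663]
[228 174] [ 0.4431 -0.1496  0.2592]
[231 174] [ 0.4458 -0.1576  0.2618]
[227 175] [ 0.4389 -0.1499  0.2588]
[230 175] [ 0.4447 -0.1549  0.2577]
[225 176] [ 0.4353 -0.146   0.2558]
[228 176] [ 0.4406 -0.1515  0.2552]
[231 176] [ 0.4476 -0.1553  0.2525]
[225 177] [ 0.4326 -0.1485  0.2556]
[228 177] [ 0.438  -0.1539  0.2549]
[231 177] [ 0.4452 -0.1574  0.2518]
[226 178] [ 0.4318 -0.1526  0.255 ]
[229 178] [ 0.4407 -0.1545  0.25  ]
[232 178] [ 0.4493 -0.1568  0.2452]
[226 179] [ 0.4322 -0.152   0.251 ]
[229 179] [ 0.4373 -0.1576  0.2505]
[232 179] [ 0.4477 -0.1581  0.2436]
[227 180] [ 0.4336 -0.1538  0.2476]
[230 180] [ 0.4428 -0.1555  0.2421]
[233 180] [ 0.4514 -0.1578  0.2374]
[227 181] [ 0.4336 -0.1535  0.244 ]
[232 181] [ 0.4455 -0.1598  0.2391]
[225 182] [ 0.4399 -
[... 1691 characters left out ...]
-0.1277  0.1687]
[237 194] [ 0.4489 -0.1716  0.197 ]
[247 194] [ 0.4894 -0.1711  0.1661]
[223 195] [ 0.4424 -0.1245  0.1695]
[236 195] [ 0.448  -0.1685  0.1921]
[245 195] [ 0.4804 -0.1716  0.1693]
[236 196] [ 0.4465 -0.1698  0.1902]
[244 196] [ 0.4744 -0.1732  0.171 ]
[236 197] [ 0.445  -0.171   0.1884]
[242 197] [ 0.47   -0.1696  0.1684]
[245 197] [ 0.4765 -0.1748  0.1666]
[238 198] [ 0.4485 -0.1748  0.1843]
[243 198] [ 0.4693 -0.1738  0.1676]
[238 199] [ 0.4487 -0.1744  0.1802]
[241 199] [ 0.4614 -0.1736  0.1698]
[238 200] [ 0.449  -0.1738  0.1758]
[241 200] [ 0.4588 -0.1757  0.1693]
[240 201] [ 0.4547 -0.1757  0.1687]
[238 202] [ 0.4492 -0.1732  0.1676]
[238 203] [ 0.4468 -0.1754  0.167 ]
```

```bash
cat >> ring.py <<'E'
from scipy.optimize import least_squares
def fit(f,c,zr,xmin):
    q,_=ringpts(f,c,zr); q=q[q[:,0]>xmin]
    r=least_squares(lambda p:np.hypot(q[:,0]-p[0],q[:,1]-p[1])-p[2],[*c,.027],loss='soft_l1',f_scale=.003).x
    A=np.c_[q[:,:2]-r[:2],np.ones(len(q))]; return r,len(q),np.linalg.lstsq(A,q[:,2],rcond=None)[0],np.median(q[:,2])
E
python3 - <<'E'
from ring import *
q,_=ringpts('s4',(.468,-.146),(.163,.176))
for xm in(.455,.462,.47): print([np.round(k,4) for k in fit('s4',(.468,-.146),(.163,.176),xm)])
q=q[q[:,0]>.455]
t=np.radians(7.86);e=np.array([[np.cos(t),np.sin(t)],[-np.sin(t),np.cos(t)]])
w=(q[:,:2]-np.array([.4469,-.1479]))@e.T; print('pl frame x max',np.percentile(w[:,0],[97,100]),'y',np.percentile(w[:,1],[0,2,98,100]))
# shaft: same-camera estimate of hub, shaft rim & flange via scene (first image)
Q=cloud('scene',np.load('pics/scene0.npy'))
m=(np.linalg.norm(Q[...,:2]-[.449,.11],axis=-1)<.016)&(Q[...,2]>.074)&(Q[...,2]<.088);q=Q[m];print('top z',np.median(q[:,2]),q[:,:2].mean(0),q.min(0),q.max(0),len(q))
print('proj hub axis pts scene',proj('scene',[[.449,.1105,.080],[.449,.1105,.0495]]).round(1),'top',proj('top',[[.449,.1105,.08],[.449,.1105,.046],[.449,.1105,.024]]).round(1))
# flange top in scene: circle fit to edge points
for n,f in(('scene','scene0'),('top','top0'),('scene','s3'),('top','t4')):
    Q=cloud(n,np.load('pics/%s.npy'%f))
    for z0,z1,R in((.040,.052,.036),(.020,.029,.06)):
        m=(np.linalg.norm(Q[...,:2]-[.449,.1105],axis=-1)<R)&(Q[...,2]>z0)&(Q[...,2]<z1);q=Q[m];print(n,z0,len(q),q.mean(0).round(4),np.percentile(q,[1,99],axis=0).round(4).tolist())
E
```

```text
[array([ 0.4684, -0.1454,  0.0295]), np.int64(82), array([-0.0069, -0.0086,  0.1689]), np.float64(0.1691)]
[array([ 0.4677, -0.1452,  0.0299]), np.int64(70), array([ 0.0154, -0.0109,  0.1685]), np.float64(0.169)]
[array([ 0.4652, -0.145 ,  0.0319]), np.int64(59), array([ 0.0361, -0.0132,  0.1679]), np.float64(0.1691)]
pl frame x max [0.05089794 0.05349125] y [-0.031644   -0.03074223  0.0306059   0.03129764]
top z 0.07961822568598742 [0.44690034 0.10794556] [0.43394798 0.09530953 0.0744795 ] [0.46070044 0.1230885  0.08350784] 55
proj hub axis pts scene [[172.3 181.8]
 [173.8 188.8]] top [[176.  219.6]
 [178.2 219.8]
 [179.5 219.9]]
scene 0.04 122 [0.4419 0.101  0.0455] [[0.419, 0.0809, 0.0407], [0.4778, 0.1348, 0.0504]]
scene 0.02 344 [0.4398 0.0989 0.024 ] [[0.3988, 0.0606, 0.0205], [0.4984, 0.1606, 0.0284]]
top 0.04 142 [0.447  0.1083 0.0473] [[0.4186, 0.083, 0.0405], [0.4766, 0.1407, 0.0514]]
top 0.02 493 [0.4491 0.1099 0.0248] [[0.3984, 0.0615, 0.0204], [0.4989, 0.1623, 0.0288]]
scene 0.04 116 [0.4419 0.1002 0.0458] [[0.4196, 0.0807, 0.0402], [0.4762, 0.1345, 0.0513]]
scene 0.02 347 [0.4391 0.0998 0.0241] [[0.3982, 0.0589, 0.0203], [0.4984, 0.1615, 0.0286]]
top 0.04 136 [0.4477 0.1081 0.0469] [[0.4186, 0.0839, 0.0405], [0.4778, 0.1406, 0.0514]]
top 0.02 465 [0.4477 0.1065 0.0249] [[0.3983, 0.0617, 0.0204], [0.499, 0.1593, 0.0289]]
```

```bash
python3 - <<'E'
from h import *
a=cv2.imread('pics/t4.png')[190:245,120:240]
b=cv2.imread('pics/s4.png')[160:225,140:220]
a=cv2.resize(a,None,fx=6,fy=6,interpolation=cv2.INTER_CUBIC);b=cv2.resize(b,None,fx=4,fy=4,interpolation=cv2.INTER_CUBIC)
c=np.zeros((a.shape[0]+b.shape[0],max(a.shape[1],b.shape[1]),3),np.uint8);c[:a.shape[0],:a.shape[1]]=a;c[a.shape[0]:,:b.shape[1]]=b
cv2.imwrite('pics/c5.png',c);print(c.shape,a.shape)
E
```

```text
(590, 720, 3) (330, 720, 3)
```

View pics/c5.png

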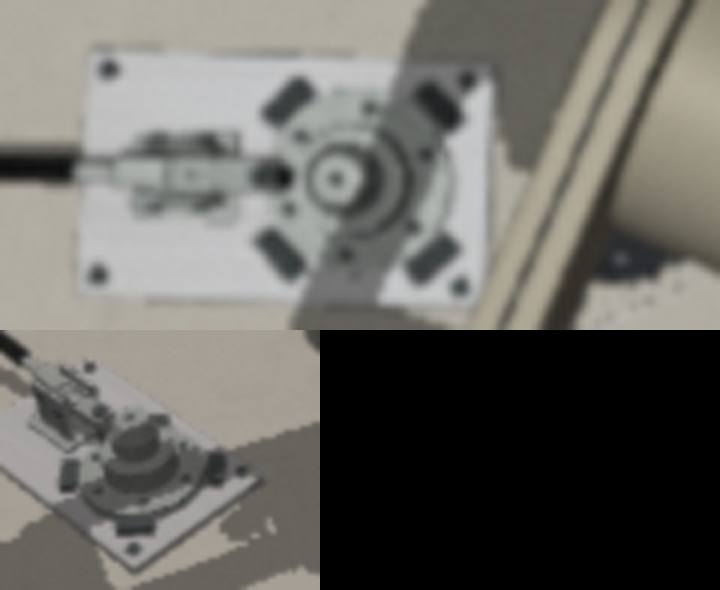

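The shaft top's centre dot is at top-crop (337,180), giving a hub axis of about (0.449, 0.111). The clamp is down, with the foot on the rim at (272,175). Next I'll move over the shaft and hover just above it.

>>> arm_command(
  targets=[
    {"x": -0.005, "y": 0.04, "z": 0, "rx": 0, "ry": 0, "rz": 0, "claw": 255},
    {"x": -0.01, "y": 0.1, "z": 0, "rx": 0, "ry": 0, "rz": 0, "claw": 255},
    {"x": -0.015, "y": 0.16, "z": 0, "rx": 0, "ry": 0, "rz": 0, "claw": 255},
    {"x": -0.02, "y": 0.23, "z": 0, "rx": 0, "ry": 0, "rz": 0, "claw": 255},
    {"x": -0.025, "y": 0.3, "z": 0, "rx": 0, "ry": 0, "rz": 0, "claw": 255},
    {"x": -0.03, "y": 0.37, "z": 0, "rx": 0, "ry": 0, "rz": 0, "claw": 255},
    {"x": -0.035, "y": 0.43, "z": 0, "rx": 0, "ry": 0, "rz": 0, "claw": 255},
    {"x": -0.04, "y": 0.48, "z": 0, "rx": 0, "ry": 0, "rz": 0, "claw": 255},
    {"x": -0.043, "y": 0.512, "z": 0, "rx": 0, "ry": 0, "rz": 0, "claw": 255},
    {"x": -0.043, "y": 0.512, "z": 0, "rx": 0, "ry": 0, "rz": 0, "claw": 255},
  ],
)

```text
t: 6.68
tool_pos: [0.4237, 0.1109, 0.2947]
orientation: [0.22, -3.131, -0.002]
force: [0.6, 0.4, -0.3]
opening: 0.0331
gripper_force: 30.0
```

>>> arm_command(
  targets=[
    {"x": 0, "y": 0, "z": -0.03, "rx": 0, "ry": 0, "rz": 0, "claw": 255},
    {"x": 0, "y": 0, "z": -0.07, "rx": 0, "ry": 0, "rz": 0, "claw": 255},
    {"x": 0, "y": 0, "z": -0.11, "rx": 0, "ry": 0, "rz": 0, "claw": 255},
    {"x": 0, "y": 0, "z": -0.14, "rx": 0, "ry": 0, "rz": 0, "claw": 255},
    {"x": 0, "y": 0, "z": -0.156, "rx": 0, "ry": 0, "rz": 0, "claw": 255},
    {"x": 0, "y": 0, "z": -0.156, "rx": 0, "ry": 0, "rz": 0, "claw": 255},
    {"x": 0, "y": 0, "z": -0.156, "rx": 0, "ry": 0, "rz": 0, "claw": 255},
    {"x": 0, "y": 0, "z": -0.156, "rx": 0, "ry": 0, "rz": 0, "claw": 255},
  ],
)

```text
t: 7.35
tool_pos: [0.4255, 0.1081, 0.2195]
orientation: [-0.215, 3.133, 0.0]
force: [0.7, 0.4, -1.0]
opening: 0.033
gripper_force: 30.0
```

```bash
python3 - <<'E'
from ring import *
s=robot.read_state();print(s['tool_pos'],s['orientation'],s['force'],s['opening'],s['gripper_force'])
T=s['tool_pos']
a,d=snap('scene','s6')
for xm in(.008,.016): print([np.round(k,4) for k in fit('s6',(T[0]+.0215,T[1]+.002),(.083,.098),T[0]+xm)])
s=7;cv2.imwrite('pics/s6c.png',cv2.resize(a[140:220,135:235,::-1],None,fx=s,fy=s,interpolation=cv2.INTER_CUBIC))
print('shaft top centre px',(proj('scene',[.4488,.111,.08])-[135,140])*s, 'ring model centre',(proj('scene',[T[0]+.0233,T[1]+.0031,.0895])-[135,140])*s)
E
```

```text
[0.42546859 0.10812336 0.21949099] [-2.14831423e-01  3.13320129e+00  1.53107582e-05] [ 0.68262437  0.37552311 -1.0000893 ] 0.03298829327718564 29.960129511309788
[array([0.448 , 0.1105, 0.0289]), np.int64(60), array([-0.0133,  0.0133,  0.0914]), np.float64(0.0914)]
[array([0.4476, 0.1104, 0.0292]), np.int64(52), array([-0.0328,  0.0128,  0.0918]), np.float64(0.0914)]
shaft top centre px [260.33680713 292.49962116] ring model centre [256.63975744 276.86838375]
```

View pics/s6c.png

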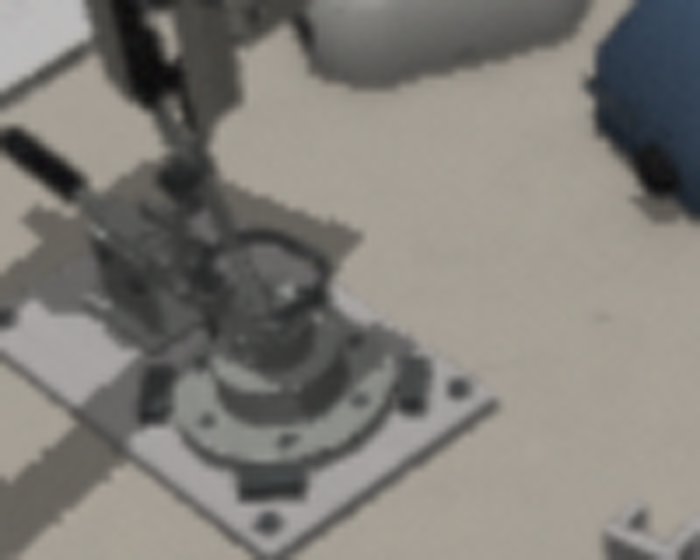

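The ring, centred near crop (268,275), hovers over the shaft top near (275,295). The scene-camera ring fit (0.448, 0.1105) agrees with the hub axis to within about 1 mm, so I'll descend gently.

>>> arm_command(
  targets=[
    {"x": 0, "y": 0, "z": -0.01, "rx": 0, "ry": 0, "rz": 0, "claw": 255},
    {"x": 0, "y": 0, "z": -0.02, "rx": 0, "ry": 0, "rz": 0, "claw": 255},
    {"x": 0, "y": 0, "z": -0.028, "rx": 0, "ry": 0, "rz": 0, "claw": 255},
    {"x": 0, "y": 0, "z": -0.036, "rx": 0, "ry": 0, "rz": 0, "claw": 255},
    {"x": 0, "y": 0, "z": -0.042, "rx": 0, "ry": 0, "rz": 0, "claw": 255},
    {"x": 0, "y": 0, "z": -0.048, "rx": 0, "ry": 0, "rz": 0, "claw": 255},
    {"x": 0, "y": 0, "z": -0.052, "rx": 0, "ry": 0, "rz": 0, "claw": 255},
    {"x": 0, "y": 0, "z": -0.052, "rx": 0, "ry": 0, "rz": 0, "claw": 255},
  ],
)

```text
t: 8.07
tool_pos: [0.4247, 0.1083, 0.192]
orientation: [0.215, -3.133, 0.0]
force: [-0.5, -0.7, -2.1]
opening: 0.0332
gripper_force: 30.0
```

>>> arm_command(
  targets=[
    {"x": 0, "y": 0, "z": -0.006, "rx": 0, "ry": 0, "rz": 0, "claw": 255},
    {"x": 0, "y": 0, "z": -0.011, "rx": 0, "ry": 0, "rz": 0, "claw": 255},
    {"x": 0, "y": 0, "z": -0.016, "rx": 0, "ry": 0, "rz": 0, "claw": 255},
    {"x": 0, "y": 0, "z": -0.02, "rx": 0, "ry": 0, "rz": 0, "claw": 255},
    {"x": 0, "y": 0, "z": -0.023, "rx": 0, "ry": 0, "rz": 0, "claw": 255},
    {"x": 0, "y": 0, "z": -0.023, "rx": 0, "ry": 0, "rz": 0, "claw": 255},
    {"x": 0, "y": 0, "z": -0.023, "rx": 0, "ry": 0, "rz": 0, "claw": 255},
  ],
)

```text
t: 8.65
tool_pos: [0.4249, 0.1083, 0.1811]
orientation: [0.215, -3.134, -0.0]
force: [-0.3, -0.0, -0.8]
opening: 0.0332
gripper_force: 30.0
```

>>> arm_command(
  targets=[
    {"x": 0, "y": 0, "z": -0.002, "rx": 0, "ry": 0, "rz": 0, "claw": 255},
    {"x": 0, "y": 0, "z": -0.004, "rx": 0, "ry": 0, "rz": 0, "claw": 255},
    {"x": 0, "y": 0, "z": -0.004, "rx": 0, "ry": 0, "rz": 0, "claw": 255},
    {"x": 0, "y": 0, "z": -0.004, "rx": 0, "ry": 0, "rz": 0, "claw": 255},
  ],
)

```text
t: 8.98
tool_pos: [0.425, 0.1083, 0.1791]
orientation: [0.215, -3.134, -0.0]
force: [-0.3, -0.0, -1.4]
opening: 0.0329
gripper_force: 30.0
```

```bash
python3 - <<'E'
from ring import *
s=robot.read_state();print(s['tool_pos'],s['orientation'],s['force'],s['opening'],s['gripper_force'])
T=s['tool_pos']
a,d=snap('scene','s7');q,_=ringpts('s7',(.4488,.111),(.04,.065),.04)
r=np.hypot(q[:,0]-.4488,q[:,1]-.111);k=q[(r>.022)&(r<.034)&(q[:,0]>.455)];print(np.sort(k[:,2]).round(4),np.median(k[:,2]))
E
```

```text
[0.42496284 0.10832942 0.17910183] [ 2.15358625e-01 -3.13410276e+00 -3.37223865e-05] [-0.34577514 -0.04376106 -1.40078565] 0.032908227707873175 29.960185788804665
[0.0414 0.0431 0.0441 0.0443 0.0456 0.046  0.0469 0.0479 0.0483 0.0494
 0.0498 0.0503 0.0504 0.0504 0.0505 0.0508 0.0516 0.0517 0.0517 0.0519
 0.0521 0.0527 0.0528 0.0542 0.0545] 0.050415594630637384
```

>>> arm_command(
  targets=[
    {"x": 0, "y": 0, "z": -0.001, "rx": 0, "ry": 0, "rz": 0, "claw": 255},
    {"x": 0, "y": 0, "z": -0.002, "rx": 0, "ry": 0, "rz": 0, "claw": 255},
    {"x": 0, "y": 0, "z": -0.002, "rx": 0, "ry": 0, "rz": 0, "claw": 255},
  ],
)

```text
t: 9.28
tool_pos: [0.4249, 0.1083, 0.178]
orientation: [0.215, -3.134, 0.0]
force: [0.2, 0.0, -1.8]
opening: 0.0328
gripper_force: 30.0
```

>>> arm_command(
  targets=[
    {"x": 0, "y": 0, "z": -0.001, "rx": 0, "ry": 0, "rz": 0, "claw": 255},
    {"x": 0, "y": 0, "z": -0.002, "rx": 0, "ry": 0, "rz": 0, "claw": 255},
    {"x": 0, "y": 0, "z": -0.002, "rx": 0, "ry": 0, "rz": 0, "claw": 255},
  ],
)

```text
t: 9.53
tool_pos: [0.4251, 0.1083, 0.1773]
orientation: [-0.215, 3.134, -0.0]
force: [0.2, -0.1, -0.3]
opening: 0.0329
gripper_force: 30.0
```

>>> arm_command(
  targets=[
    {"x": 0, "y": 0, "z": -0.001, "rx": 0, "ry": 0, "rz": 0, "claw": 255},
    {"x": 0, "y": 0, "z": -0.001, "rx": 0, "ry": 0, "rz": 0, "claw": 255},
    {"x": 0, "y": 0, "z": -0.001, "rx": 0, "ry": 0, "rz": 0, "claw": 255},
  ],
)

```text
t: 9.78
tool_pos: [0.4252, 0.1084, 0.1771]
orientation: [-0.215, 3.134, 0.0]
force: [-1.7, 0.3, 4.4]
opening: 0.0329
gripper_force: 30.0
```

The ring is on the shoulder with a light touch of about 6 N. I'll ease off half a millimetre, let it settle and check.

>>> arm_command(
  targets=[
    {"x": 0, "y": 0, "z": 0.001, "rx": 0, "ry": 0, "rz": 0, "claw": 255},
    {"x": 0, "y": 0, "z": 0.001, "rx": 0, "ry": 0, "rz": 0, "claw": 255},
    {"x": 0, "y": 0, "z": 0.001, "rx": 0, "ry": 0, "rz": 0, "claw": 255},
    {"x": 0, "y": 0, "z": 0.001, "rx": 0, "ry": 0, "rz": 0, "claw": 255},
    {"x": 0, "y": 0, "z": 0.001, "rx": 0, "ry": 0, "rz": 0, "claw": 255},
  ],
)

```text
t: 10.2
tool_pos: [0.425, 0.1083, 0.1771]
orientation: [-0.215, 3.134, 0.0]
force: [-0.4, -0.4, 1.6]
opening: 0.033
gripper_force: 30.0
```

```bash
python3 - <<'E'
from h import *
s=robot.read_state();print(s['tool_pos'],s['force'],s['opening'],s['gripper_force'])
a,d=snap('scene','s8');b,e=snap('top','t8')
c=cv2.resize(a[140:215,125:225,::-1],None,fx=7,fy=7,interpolation=cv2.INTER_CUBIC)
cv2.imwrite('pics/s8c.png',c)
E
```

```text
[0.42504513 0.10834003 0.17713767] [-0.43226203 -0.44853052  1.60497134] 0.03296080916151886 29.96712450112682
```

View pics/s8c.png

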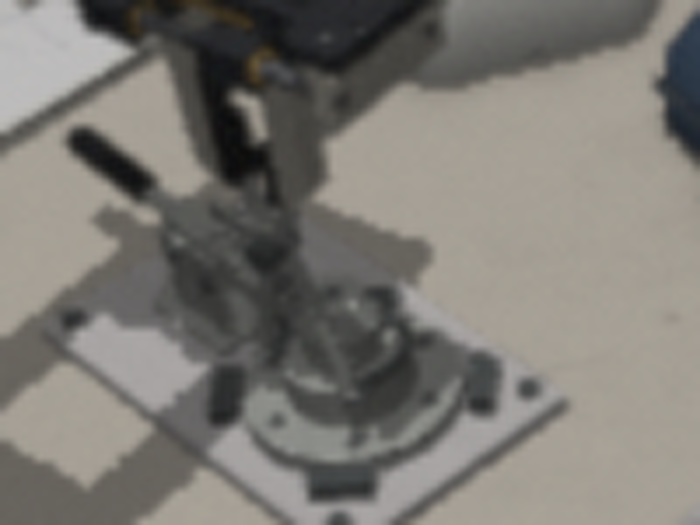

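The shaft stands inside the ring, which rests on the shoulder around (350,345). The clamp handle is still down at (110,160) and the pliers are upright and squeezed, so I'm handing in.

```bash
python3 -c "
from plant import robot
print(robot.close_job())"
```

```text
the job is handed in; nothing more can be done
None
```

I handed the job in at about 10 s: the clamp is locked, and the pliers are held upright and squeezed with the spread ring round the shaft, resting lightly on the shoulder at the groove; no verdict was returned.

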